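# Clip a strap S-hook onto the height-adjustable rail and hang the cap bin from it

## Task

Take the S-shaped strap hook and press its upper curl down over the upper rail of the stand, between the posts and with the lower curl facing the robot, until the spring gate has snapped shut below the rail and the hook sits fully home; press only as hard as needed, for the rail is held by friction clamps, at a height you must find by feel. Then hang the small metal bin by its handle bar in the hook's lower curl, setting it down gently, and leave it hanging still; do not disturb the vial, the timer and the bottle.

Things in the scene. Friction and masses are not known exactly. Their poses are not given: they have to be found in the camera images.
- stand: Fixed rail stand: grey base 80x300x12 mm, two posts (16 thick, 292 tall, y=+-125). Origin on the bench midway between the posts, z up, -x towards the robot. Two round steel rails, 12 mm thick, run along y: the upper at x=0, the lower 60 mm below it at x=-2, on common clamps. Centre of the UPPER rail: 200 to 256 mm above the origin, not reported, to be felt or seen; it stays put under 50 N.
- hook: Loose S-shaped hook of steel strap 22 mm wide (y), 4 thick, 120 g, standing on its foot. Origin: underside of the foot below the shank, z up. Foot z 0-4, from x=0 to -76, its tip rising to z=29 at x=-84 (lower curl, open upwards). Shank x -2 to 2, up to z=104; upper curl runs back over +x. Gusset from (x,z)=(-44,3) to (0,44). Loaded, it leans 0.04 rad back on the lower rail.
- hook_mouth (a point): Place of the rail's centre in the upper curl when home: x=10.5, y=0, z=89 mm of the hook. The mouth opens downwards, 20 mm wide between shank (x=2) and back lip (x=22 to 26, down to z=66, then flaring to x=31, z=55). While entering, the rail's centre may lie at x = 10.5 to 14 mm.
- hook_seat: Black rubber V-seat inside the top of the hook's upper curl, part of the hook and with the same origin and axes; the rail bears on it when the hook is fully home.
- gate (a joint): Angle of the spring gate across the hook's mouth (13 mm steel flap hinged on the back lip at z=68 mm of the hook): 0 shut, up to 1.45 rad as the rail pushes it up. The push takes 5 to 11 N; the hook's weight is not enough. The gate snaps shut below the rail some 2 to 5 mm before the rail meets the seat; let go then, the hook drops home.
- hook_grip (a point): Grip point in the black block on top of the hook (18 mm in x, 14 in y, z=104 to 135 of the hook): x=10.5, y=0, z=126 mm of the hook, right over the rail's place. Pinch along the hook's y from above with the TCP here; lower, the fingertips would meet strap and rail.
- hook_pocket (a point): Place of the handle bar's centre when it hangs in the lower curl: x=-60, y=0, z=12.7 mm of the hook, in a 45-degree V-cradle that is open from x=-72 to -48 mm at z=14. Bring the bar in from -x at z = 40 to 50 mm of the hook: over the curl's tip (z=29), the bin's box below the foot; then down into the V. Under the bin's weight this point gives way about 3 mm down and back.
- bin: Loose small steel bin, 64 (x) x 60 (y) x 40 mm, open, empty, about 180 g, standing on the bench. Origin: centre of its underside, z up. Two upright straps (14 mm in x, outer faces 60 mm apart in y) rise from its sides to z=102 mm and carry a round black handle bar. Pinch the straps from outside along y, from above, at the bar's height.
- bin_bar (a point): Middle of the bin's handle bar: a round rubber-sleeved bar 12 mm thick along the bin's y axis, 48 mm clear between the straps, its centre 97 mm above the bin's underside. The bin weighs evenly below it.
- vial_f: Bystander: loose capped vial, 29 mm wide, 81 mm tall, origin under its centre.
- timer: Bystander: loose flat timer 64 x 64 x 19 mm, origin under its centre.
- bottle_hdpe: Bystander: loose white bottle with a blue cap, 48 mm wide, 95 mm tall, origin under its centre.

How it is judged:
By the outcome, as a careful person would: the job done as asked, in the order asked, and still so for the second after the job is handed in, with the robot touching nothing.
It also fails if it takes over 72 s, if anything falls off the work surface, if the arm or the gripper's body presses on something with over 40 N, if the wrist force passes 120 N, or if a joint passes its speed limit or range.

## Robot

A 7-joint arm with a two-finger parallel gripper is mounted at the origin on a cart in front of the work surface, level with it; the furniture and walls round the work are solid. World frame = base frame: x ahead of the robot, y to its left, z up, the work surface at z = 0. Lengths are in m, angles in rad, forces in N, time in s.
With the tool pointing down it reaches from about 0.425 to 1.025 m from the base axis. Payload 9.4 kg.
Tool frame: the origin (TCP) lies between the finger pads, 19 mm behind the fingertips; this is the grasp point; z points along the fingers, y is the line along which they close (so a half turn about z gives the same grasp; the last joint's range is limited). The gripper opens to 93 mm and grips with 3 to 60 N. Pads are 15 mm wide; open, the fingers measure 128 mm over their backs; the gripper's body (75 mm by 188 mm) begins 65 mm behind the grasp point.
Start: joints at [1.094, 0.599, -0.003, 1.599, 0.002, 0.943, -0.08], TCP at [0.282, -0.668, 0.237] pointing down, gripper open.
Joint ranges: [-2.57, 2.57], [-0.35, 1.97], [-1.29, 1.29], [0.11, 2.56], [-1.05, 4.19], [0.11, 1.86], [-2.63, 2.63]. Speed limits (rad/s): [2.22, 2.22, 3.01, 3.01, 3.14, 3.14, 3.14].

## Interface

Orientations are given as [roll, pitch, yaw] about the fixed x, y, z axes, in that order (R = Rz(yaw) Ry(pitch) Rx(roll)).
In Python, from plant import arm gives the robot as it stands.
- The arm moves only by the tool apply_moves, never from a script. Its arguments are lists of equal length, an entry for each row: "travel": the shift along the tool's x, y, z in mm, a list of three; "rot": the turn, a rotation vector about the tool's x, y, z in degrees, a list of three. In form: {"travel": [[dx, dy, dz], ...], "rot": [[wx, wy, wz], ...]}. A call has exactly 5 rows; each row is the pose to reach, as a shift and turn from the pose commanded when the call began, along the tool's axes at that moment; what a row does not reach only later rows make up. A row lasts 1/12 s, in which the tool goes at most 41.7 mm and 7.16 degrees, less where a joint would pass 70% of its speed; a pose out of reach is approached as far as the arm can. A call with a gripper value outside its range is refused whole. "hand" is the opening, from 0 (shut) to 1 (fully open), set as the call begins (left out, the last holds). The fingers move at their own pace and stop on an object; the grip force is fixed at half the most. Time passes only in rows, so rows that repeat a pose let the fingers close, or fill a call up. It gives the time, the measured TCP pose, the force, the opening and the grip force at its end, in the units of the state.
- arm.get_obs(): the state, without advancing time (a new reading comes with each control period).
- arm.read_camera(name): name is "side" or "top" or "wrist"; returns a dict with "pixels" (420x560x3 uint8, red, green, blue), "fx", "fy", "cx", "cy" (pixels), "extrinsics" (4x4, takes a point from world to camera coordinates); the wrist camera has in their place "mount" (4x4, takes a point from camera to tool coordinates, whose origin is the TCP and whose axes are the flange's). Camera axes: x right, y up, looking along -z (the intrinsics and any distortion apply to the point x, -y, -z); pixel columns grow to the right and rows downward; lengths in m; the calibration is good to about 2 mm. A picture is of the moment at which its call begins: read the wrist's pose just before it. There is no depth.
- arm.sign_off(): hands the job in; it is judged then, once.
The state is a dict: "time_s": time; "q": joint angles; "dq": joint speeds; "effort": joint torques, N m; "tcp_pos": TCP position; "eef_rot": TCP orientation; "contact_force": force on the tool from outside, world axes, zero at the start; "ft_torque": the same for the moment, N m; "opening": finger opening in m; "grip_force": force on a finger pad.
Only numpy, scipy, OpenCV 4.12 (cv2) and the standard library are available. Lean on these libraries where they do the work, as an engineer would, in place of code of your own. Each camera call takes 0.05 s, during which the arm holds its last target. There are 200 camera calls.

## Working session

There is one attempt and no reset: what is moved stays moved. The work goes in short steps, Python scripts to look and compute and a tool call to move; the robot and the scene stay as the last step left them, time stands still between calls to the robot, and variables do not carry over. Pictures are saved under pics/ and viewed, at most 12 in all, crops included, and the job is handed in when it is done.

Besides the shell and the picture viewer there is one more tool, called after "Emit:" as a command line: name --argument value ..., lists and objects as JSON in quotes. apply_moves: Moves the arm, as the interface text tells. Its arguments: {"type":"object","properties":{"travel":{"type":"array","items":{"type":"array","items":{"type":"number"}}},"rot":{"type":"array","items":{"type":"array","items":{"type":"number"}}},"hand":{"type":"number"}},"required":["travel","rot"]}

```bash
ls; mkdir -p pics; python3 - <<'E'
from plant import arm
import cv2,numpy as np
o=arm.get_obs();print({k:np.round(v,3).tolist() for k,v in o.items()})
for n in("side","top"):
    c=arm.read_camera(n);cv2.imwrite(f"pics/{n}0.png",c["pixels"][:,:,::-1])
    print(n,c["fx"],c["fy"],c["cx"],c["cy"],np.round(c["extrinsics"],4).tolist(),[k for k in c])
c=arm.read_camera("wrist");print(np.round(c["mount"],4).tolist(),c["fx"],c["cx"],c["cy"], [k for k in c])
cv2.imwrite("pics/w0.png",c["pixels"][:,:,::-1])
E
```

```text
pics
{'time_s': 0.0, 'q': [1.094, 0.6, -0.003, 1.6, 0.002, 0.943, -0.08], 'dq': [0.001, -0.001, -0.001, -0.0, -0.0, -0.001, -0.002], 'effort': [0.001, -76.505, 1.498, -25.234, -0.052, 0.017, 0.0], 'tcp_pos': [0.282, -0.667, 0.237], 'eef_rot': [-3.14, 0.0, 0.4], 'contact_force': [0.356, 0.667, 0.697], 'ft_torque': [0.011, 0.01, -0.002], 'grip_force': 0.0, 'opening': 0.093}
side 391.69802478322276 391.69802478322276 279.42394107364686 208.67261332290616 [[0.9979, -0.0601, 0.0242, -0.5682], [0.005, 0.4428, 0.8966, -0.1089], [-0.0646, -0.8946, 0.4422, -1.0087], [0.0, 0.0, 0.0, 1.0]] ['pixels', 'fx', 'fy', 'cx', 'cy', 'extrinsics']
top 527.151330802036 527.151330802036 276.81144055566165 212.77520842465532 [[-0.007, -1.0, -0.0008, -0.0097], [0.9873, -0.0071, 0.1588, -0.5755], [-0.1588, 0.0003, 0.9873, -1.2929], [0.0, 0.0, 0.0, 1.0]] ['pixels', 'fx', 'fy', 'cx', 'cy', 'extrinsics']
[[0.0001, 0.9706, 0.2406, 0.0661], [1.0, 0.0001, -0.0008, 0.0001], [-0.0008, 0.2406, -0.9706, -0.1477], [0.0, 0.0, 0.0, 1.0]] 351.0150353296731 279.33671430136076 205.7280956911753 ['pixels', 'fx', 'fy', 'cx', 'cy', 'mount']
```

View pics/side0.png

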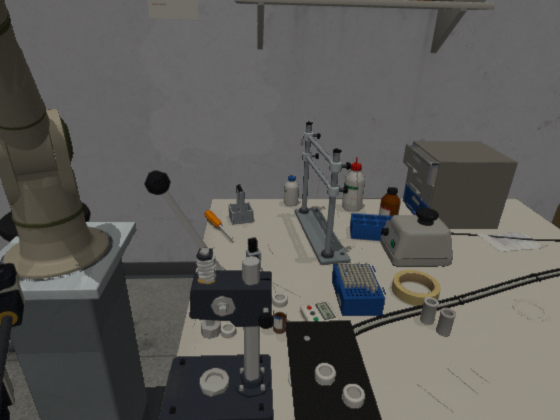

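View pics/top0.png

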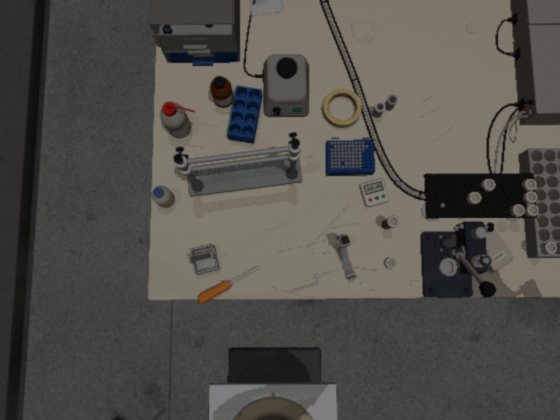

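The top view shows the bin near (205,260), hook near (345,255), stand from (188,165) to (298,185), bottle (162,195), timer (374,192) and vial (388,222). In the side view the stand's posts are at (307,170) and (333,200). I'll zoom in for pixel details.

```bash
python3 - <<'E'
import cv2,numpy as np
t=cv2.imread("pics/top0.png");s=cv2.imread("pics/side0.png")
a=cv2.resize(t[125:305,145:405],None,fx=3,fy=3,interpolation=cv2.INTER_CUBIC);cv2.imwrite("pics/c1.png",a)
b=cv2.resize(s[110:345,190:370],None,fx=2.5,fy=2.5,interpolation=cv2.INTER_CUBIC);cv2.imwrite("pics/c2.png",b)
E
```

```text
(no output)
```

View pics/c1.png

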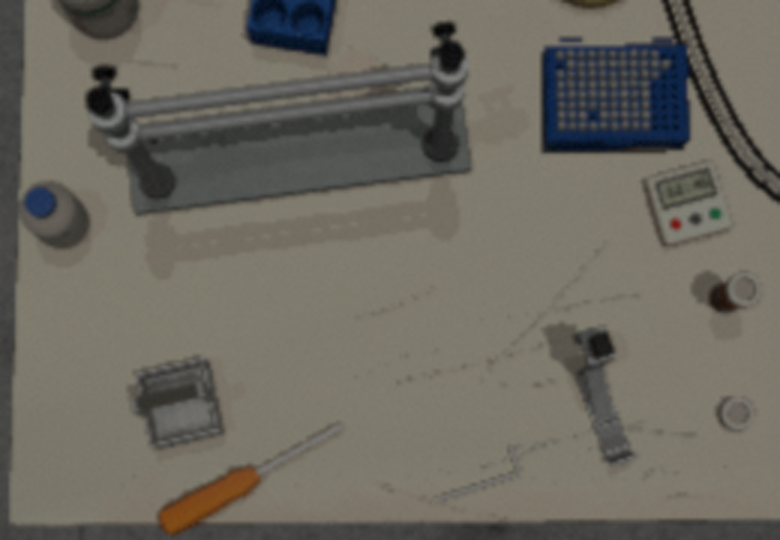

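View pics/c2.png

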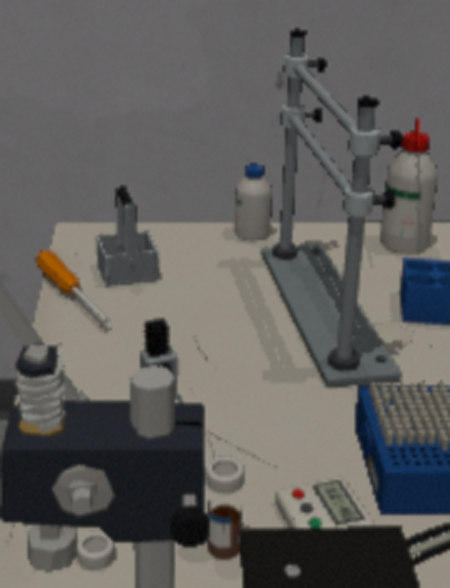

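The crops show the hook block's top at c1 (600,344) and its curl tip at (620,455). The bin centre is at (183,402), and the base front edge runs from (137,210) to (470,166). In c2 the upper rail runs from (300,70) to (357,130).

```bash
cat > h.py <<'E'
from plant import arm
import cv2,numpy as np
from scipy.spatial.transform import Rotation as R
def Kof(c):return c["fx"],c["fy"],c["cx"],c["cy"]
def ray(c,u,v,E=None):
    E=np.array(c["extrinsics"]) if E is None else E
    fx,fy,cx,cy=Kof(c);d=np.array([(u-cx)/fx,-(v-cy)/fy,-1.])
    return -E[:3,:3].T@E[:3,3],E[:3,:3].T@d
def onz(c,u,v,z,E=None):
    o,d=ray(c,u,v,E);return o+d*(z-o[2])/d[2]
def onplane(c,u,v,p,n,E=None):
    o,d=ray(c,u,v,E);return o+d*((p-o)@n)/(d@n)
def proj(c,p,E=None):
    E=np.array(c["extrinsics"]) if E is None else E
    fx,fy,cx,cy=Kof(c);q=E[:3,:3]@p+E[:3,3];return cx-fx*q[0]/q[2],cy+fy*q[1]/q[2]
def tool(o):
    T=np.eye(4);T[:3,:3]=R.from_euler("xyz",o["eef_rot"]).as_matrix();T[:3,3]=o["tcp_pos"];return T
def wrist():
    o=arm.get_obs();c=arm.read_camera("wrist");E=np.linalg.inv(tool(o)@np.array(c["mount"]));c["extrinsics"]=E;return o,c
def toolmove(o,target,yaw):
    """shift in tool axes, mm; and rotvec deg, to tool-down at target with tool yaw"""
    T=tool(o);Rt=R.from_euler("xyz",[np.pi,0,yaw]).as_matrix()
    return np.round(T[:3,:3].T@(np.array(target)-T[:3,3])*1e3,1),np.round(np.degrees(R.from_matrix(T[:3,:3].T@Rt).as_rotvec()),1)
E
python3 - <<'E'
from h import *
np.set_printoptions(precision=4,suppress=True)
t=arm.read_camera("top");s=arm.read_camera("side")
C=lambda u,v:(145+(u-1)/3,125+(v-1)/3)
S=lambda u,v:(190+(u-.75)/2.5,110+(v-.75)/2.5)
fl=onz(t,*C(137,208),.012);fr=onz(t,*C(470,165),.012);br=onz(t,*C(462,105),.012)
print("base",fl,fr,br,np.linalg.norm(fl-fr),np.linalg.norm(br-fr))
yv=(fl-fr)/np.linalg.norm(fl-fr);n=np.array([yv[1],-yv[0],0]);
ctr=(fl+fr)/2+.04*n;print("stand ctr",ctr,"yaw",np.arctan2(n[1],n[0]))
for uv in[(305,73),(352,124),(292,118),(345,186)]:
    print("rail",onplane(s,*S(*uv),ctr,n))
for uv in[(130,107),(430,70),(145,132),(435,96)]:print("toprails",[(onz(t,*C(*uv),z)-ctr)@n for z in(.2,.228,.256)])
b=onz(t,*C(600,344),.135);tip=onz(t,*C(619,456),.029);print("hook block",b,"tip",tip,"x axis yaw",np.arctan2(*(b-tip)[1::-1]),np.linalg.norm((b-tip)[:2]))
for uv in[(135,371),(205,356),(222,430),(155,446)]:print("bin corner",onz(t,*C(*uv),.04))
print("sideblock",onz(s,*S(155,325),.135),"binbar",onz(s,*S(122,197),.097))
for n_,uv in dict(timer=(687,203),vial=(743,289),bottle=(40,202)).items():print(n_,onz(t,*C(*uv),dict(timer=.019,vial=.081,bottle=.095)[n_]))
E
```

```text
base [0.6324 0.2125 0.012 ] [ 0.6687 -0.0789  0.012 ] [ 0.7229 -0.0726  0.012 ] 0.2936702345790388 0.05459755651880749
stand ctr [0.6902 0.0717 0.012 ] yaw 0.12404096018161892
rail [0.6716 0.2213 0.2361]
rail [0.6944 0.0384 0.2369]
rail [0.6658 0.2674 0.1653]
rail [0.6937 0.0436 0.1674]
toprails [np.float64(-0.002453525130363661), np.float64(-0.010437322514855053), np.float64(-0.018421119899346333)]
toprails [np.float64(-0.0035086660878827737), np.float64(-0.01146716643587205), np.float64(-0.019425666783861328)]
toprails [np.float64(-0.023356825016539788), np.float64(-0.03083946515140987), np.float64(-0.038322105286280064)]
toprails [np.float64(-0.02426699340582553), np.float64(-0.03172781222591999), np.float64(-0.03918863104601445)]
hook block [ 0.4968 -0.1727  0.135 ] tip [ 0.4136 -0.1998  0.029 ] x axis yaw 0.3146548935504253 0.08750915088492418
bin corner [0.4871 0.2068 0.04  ]
bin corner [0.4993 0.1481 0.04  ]
bin corner [0.4371 0.1331 0.04  ]
bin corner [0.4242 0.1889 0.04  ]
sideblock [ 0.4971 -0.1797  0.135 ] binbar [0.4568 0.1788 0.097 ]
timer [ 0.632  -0.2667  0.019 ]
vial [ 0.5472 -0.2985  0.081 ]
bottle [0.6215 0.2784 0.095 ]
```

Emit:
apply_moves --travel '[[0, 0, -41], [0, 0, -82], [0, 0, -123], [0, 0, -164], [0, 0, -200]]' --rot '[[0, 0, 0], [0, 0, 0], [0, 0, 0], [0, 0, 0], [0, 0, 0]]'

```text
time_s: 0.67
tcp_pos: [0.282, -0.6677, 0.4404]
eef_rot: [3.14, -0.0, 0.4]
contact_force: [0.2, -0.2, 0.3]
opening: 0.093
grip_force: 0.0
```

```bash
python3 - <<'E'
from h import *
t=arm.read_camera("top");s=arm.read_camera("side");o=arm.get_obs()
print(o["tcp_pos"],toolmove(o,[.495,-.175,.437],.31),toolmove(o,[.495,-.175,.26],.31))
a,d=ray(t,481,230);b,e=ray(s,252,265)
k=np.linalg.lstsq(np.c_[d,-e],b-a,rcond=None)[0];print(a+k[0]*d,b+k[1]*e)
E
```

```text
[ 0.28277989 -0.66945802  0.44489199] (array([ 387.8, -373. ,    4.1]), array([ 0.6, -0.1,  5.1])) (array([ 387.7, -374.9,  181.1]), array([ 0.6, -0.1,  5.1]))
[ 0.501573   -0.44745482  0.25541228] [ 0.49919201 -0.44762897  0.25518319]
```

Emit:
apply_moves --travel '[[29, -28, 0], [58, -56, 0], [87, -84, 0], [116, -112, 0], [146, -141, 0]]' --rot '[[0, 0, 0], [0, 0, 0], [0, 0, 0], [0, 0, 0], [0, 0, 0]]'

```text
time_s: 1.18
tcp_pos: [0.3619, -0.4794, 0.4368]
eef_rot: [-3.141, 0.0, 0.399]
contact_force: [1.2, 0.6, 0.9]
opening: 0.0931
grip_force: 0.0
```

Emit:
apply_moves --travel '[[29, -28, 0], [58, -56, 0], [87, -84, 0], [116, -112, 0], [146, -141, 0]]' --rot '[[0, 0, 0], [0, 0, 0], [0, 0, 0], [0, 0, 0], [0, 0, 0]]'

```text
time_s: 1.6
tcp_pos: [0.4414, -0.2927, 0.4371]
eef_rot: [3.141, 0.0, 0.399]
contact_force: [0.1, -0.1, 0.0]
opening: 0.0928
grip_force: 0.0
```

Emit:
apply_moves --travel '[[28, -27, 10], [55, -53, 35], [75, -73, 70], [92, -88, 110], [96, -92, 150]]' --rot '[[0, 0, 1], [0, 0, 2], [0, 0, 3], [0, 0, 4], [0, 0, 5]]'

```text
time_s: 2.02
tcp_pos: [0.4947, -0.1708, 0.2956]
eef_rot: [3.141, -0.003, 0.315]
contact_force: [0.5, -0.7, -0.6]
opening: 0.093
grip_force: 0.0
```

```bash
python3 - <<'E'
from h import *
o,c=wrist();o,c=wrist();print(o["tcp_pos"],o["eef_rot"],o["time_s"]);np.save("w1.npy",c["extrinsics"]);cv2.imwrite("pics/w1.png",c["pixels"][:,:,::-1])
E
```

```text
[ 0.49122811 -0.16963373  0.2878691 ] [-3.13572406  0.00597517  0.31528216] 2.0667
```

View pics/w1.png

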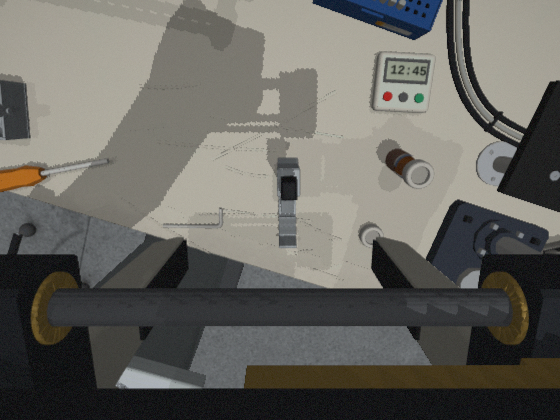

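The wrist view shows the hook upright in the image, with the block top at (289,187) and the curl tip at (288,240). Timer, vial and screwdriver are clear of it.

```bash
python3 - <<'E'
from h import *
o,c=wrist();E=c["extrinsics"];g=c["pixels"].max(2).astype(np.uint8)
m=(g<45).astype(np.uint8);m[:165]=0;m[215:]=0;m[:,:260]=0;m[:,320:]=0
n,l,st,ct=cv2.connectedComponentsWithStats(m);i=1+np.argmax(st[1:,4]);print(st[i],ct[i])
m2=((g<130)&(g>0)).astype(np.uint8);m2[:150]=0;m2[250:]=0;m2[:,:265]=0;m2[:,:270]=0;m2[:,312:]=0
for v in range(200,246,5):
    u=np.where(m2[v])[0];print(v,u.min() if len(u) else 0,u.max() if len(u) else 0,g[v,272:306:3])
q=[]
for _ in range(4):
    o,c2=wrist();q.append([*o["tcp_pos"],*(np.array(o["eef_rot"])%6.2832)])
print(np.mean(q,0),np.std(q,0),o["time_s"])
E
```

```text
[279 174  16  24 345] [286.13913043 185.73333333]
200 277 292 [180 174 155 123 124 123 118 155 178 178 178 179]
205 277 294 [177 178 149 123 121 126 119 155 178 174 177 176]
210 276 294 [179 173 156 127 124 123 118 165 176 179 178 175]
215 276 292 [179 164 128 132 131 131 128 130 177 159 160 159]
220 277 294 [158 162 110 112 111 112 112 111 160 151 155 161]
225 276 294 [167 157 112 114 122 124 124 127 156 160 160 157]
230 277 294 [161 159 105 107 112 112 111 113 157 161 159 161]
235 277 294 [163 158  70  76  76  77  73  79 168 153 160 160]
240 277 294 [163 160  69  72  82  80  77  78 177 161 159 162]
245 278 283 [162 161 128 122 132 142 142 142 176 161 160 160]
[ 0.49303673 -0.17476536  0.29652454  3.14191963  3.14262015  0.31289782] [7.81475627e-04 8.42318367e-04 1.49547591e-03 1.93186651e-03
 3.13929058e+00 1.36435004e-03] 2.3167
```

```bash
python3 - <<'E'
from h import *
o,c=wrist()
T=np.eye(4);T[:3,:3]=R.from_euler("xyz",[np.pi,0,.313]).as_matrix();T[:3,3]=[.493,-.1748,.2962]
E=np.linalg.inv(T@np.array(c["mount"]))
p=onz(c,286,187.5,.135,E);print(p);q=onz(c,285.5,242,.029,E);print(q,np.arctan2(*(p-q)[1::-1]),np.linalg.norm((p-q)[:2]))
print(T[:3,:3].T@(p-T[:3,3])*1e3)
E
```

```text
[ 0.50098897 -0.17885397  0.135     ]
[ 0.41613366 -0.20824158  0.029     ] 0.3333981563996901 0.08980008195171742
[  6.35254392   6.31692044 161.2       ]
```

Emit:
apply_moves --travel '[[4, 4, 38], [6, 6, 76], [6, 6, 112], [6, 6, 145], [6, 6, 168]]' --rot '[[0, 0, -1], [0, 0, -1], [0, 0, -1], [0, 0, -1], [0, 0, -1]]'

```text
time_s: 2.83
tcp_pos: [0.5006, -0.1791, 0.1269]
eef_rot: [3.141, -0.0, 0.329]
contact_force: [0.3, -0.0, 0.5]
opening: 0.093
grip_force: 0.0
```

Emit:
apply_moves --travel '[[0, 0, 0], [0, 0, 0], [0, 0, 0], [0, 0, 0], [0, 0, 0]]' --rot '[[0, 0, 0], [0, 0, 0], [0, 0, 0], [0, 0, 0], [0, 0, 0]]' --hand 0.1

```text
time_s: 3.25
tcp_pos: [0.5016, -0.1785, 0.1299]
eef_rot: [3.14, -0.003, 0.33]
contact_force: [1.0, -0.5, 0.1]
opening: 0.064
grip_force: 0.0
```

Emit:
apply_moves --travel '[[0, 0, 0], [0, 0, 0], [0, 0, 0], [0, 0, 0], [0, 0, 0]]' --rot '[[0, 0, 0], [0, 0, 0], [0, 0, 0], [0, 0, 0], [0, 0, 0]]' --hand 0.0

```text
time_s: 3.67
tcp_pos: [0.5007, -0.1781, 0.1281]
eef_rot: [3.142, 0.0, 0.33]
contact_force: [0.1, -0.7, 0.2]
opening: 0.031
grip_force: 0.0
```

Emit:
apply_moves --travel '[[0, 0, 0], [0, 0, 0], [0, 0, 0], [0, 0, 0], [0, 0, 0]]' --rot '[[0, 0, 0], [0, 0, 0], [0, 0, 0], [0, 0, 0], [0, 0, 0]]'

```text
time_s: 4.08
tcp_pos: [0.5007, -0.178, 0.1279]
eef_rot: [-3.141, 0.0, 0.33]
contact_force: [-0.6, 0.6, -1.1]
opening: 0.0139
grip_force: 30.0
```

Emit:
apply_moves --travel '[[0, 0, -15], [0, 0, -45], [0, 0, -80], [0, 0, -120], [0, 0, -160]]' --rot '[[0, 0, 0], [0, 0, 0], [0, 0, 0], [0, 0, 0], [0, 0, 0]]'

```text
time_s: 4.5
tcp_pos: [0.5, -0.1778, 0.2894]
eef_rot: [-3.141, 0.001, 0.33]
contact_force: [1.1, 0.0, -1.5]
opening: 0.0139
grip_force: 30.0
```

```bash
python3 - <<'E'
from h import *
o=arm.get_obs();print(o["tcp_pos"],o["opening"],o["grip_force"],toolmove(o,[.60,.07,.45],.124))
E
```

```text
[ 0.5000251  -0.17779645  0.28940844] 0.013855260011287422 29.99077320098877 (array([ 174.7, -202.2, -160.6]), array([-0.1,  0.1, 11.8]))
```

Emit:
apply_moves --travel '[[10, -12, -38], [25, -28, -72], [45, -50, -104], [68, -76, -132], [92, -106, -155]]' --rot '[[0, 0, 1], [0, 0, 3], [0, 0, 5], [0, 0, 7], [0, 0, 9]]'

```text
time_s: 4.92
tcp_pos: [0.5513, -0.054, 0.4413]
eef_rot: [3.141, -0.002, 0.169]
contact_force: [0.7, -0.6, -1.6]
opening: 0.0134
grip_force: 30.0
```

Emit:
apply_moves --travel '[[18, -22, -5], [36, -44, -5], [54, -68, -5], [64, -80, -5], [67, -108, -5]]' --rot '[[0, 0, 1], [0, 0, 2], [0, 0, 2.8], [0, 0, 2.8], [0, 0, 2.8]]'

```text
time_s: 5.33
tcp_pos: [0.5999, 0.0619, 0.4428]
eef_rot: [3.14, 0.001, 0.122]
contact_force: [0.9, -1.6, -1.2]
opening: 0.0138
grip_force: 30.0
```

```bash
python3 - <<'E'
from h import *
q=[]
for k in range(5):
    o,c=wrist();q.append([*o["tcp_pos"],*o["eef_rot"]])
q=np.array(q);q[:,3]%=2*np.pi;print(np.round(q,4)[-2:],np.median(q[1:],0))
m=np.median(q[1:],0);np.save("w2.npy",m);cv2.imwrite("pics/w2.png",c["pixels"][:,:,::-1])
E
```

```text
[[5.9810e-01 6.5500e-02 4.4330e-01 3.1422e+00 1.2000e-03 1.2810e-01]
 [5.9820e-01 6.3600e-02 4.4340e-01 3.1412e+00 1.1000e-03 1.2570e-01]] [5.98113778e-01 6.67694827e-02 4.43238287e-01 3.14303892e+00
 1.22821008e-03 1.28664533e-01]
```

View pics/w2.png

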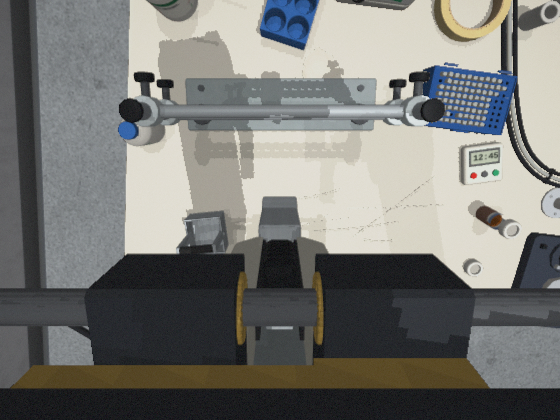

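The wrist view shows the stand squarely: post tops at (132,110) and (432,110), base corners (187,79) to (376,129), and the upper rail along row 110. The hook is held in line below the gripper.

```bash
python3 - <<'E'
from h import *
np.set_printoptions(precision=4,suppress=True)
c=arm.read_camera("wrist");s=arm.read_camera("side");t=arm.read_camera("top");m=np.load("w2.npy")
T=np.eye(4);T[:3,:3]=R.from_euler("xyz",[np.pi,0,m[5]]).as_matrix();T[:3,3]=m[:3];E=np.linalg.inv(T@np.array(c["mount"]))
tl=lambda p:T[:3,:3].T@(p-T[:3,3])*1e3
g=cv2.cvtColor(c["pixels"],cv2.COLOR_RGB2GRAY)
for u in(200,240,330,370):print(u,g[98:122,u])
a=onz(c,132,110,.294,E);b=onz(c,432,110,.294,E);print("caps",a,b,np.linalg.norm(a-b),(a+b)/2,np.arctan2(*(a-b)[:2])*-1)
k=np.array([onz(c,*p,.012,E) for p in[(187,79),(376,79),(376,129),(187,129)]]);print("base",k,k.mean(0))
y=np.array([-np.sin(m[5]),np.cos(m[5]),0]);n=np.array([y[1],-y[0],0])
for ctr in((a+b)/2,k.mean(0)):
  for uv in[(305,73),(352,124),(292,118),(345,186)]:
    print("rail",onplane(s,190+uv[0]/2.5,110+uv[1]/2.5,ctr,n))
  for z in(.22,.236,.25):print("rail tool",z,tl(onz(c,281,110,z,E)),"ctr",tl(ctr), "top", (onz(t,145+280/3,125+88.5/3,z)-ctr)@n)
E
```

```text
200 [116 113 118 115 114 114  80 101 117 126 134 140 146 144 135 130 124 116
  98  89  99  89  66  59]
240 [105 107 107 104 102 105 100 107 119 127 132 143 151 148 137 127 120 113
  99  87  98  88 110 115]
330 [164 166 163 160 159 156 134 132 152 167 180 197 211 214 206 187 175 159
 138 123 136 125 157 167]
370 [165 165 165 158 155 156 127 129 149 167 179 194 208 209 204 180 158 148
 129 112 125 118 149 156]
caps [0.6552 0.195  0.294 ] [ 0.6866 -0.0479  0.294 ] 0.24492373896791853 [0.6709 0.0736 0.294 ] 0.12874070421930098
base [[ 0.705   0.2252  0.012 ]
 [ 0.7429 -0.0672  0.012 ]
 [ 0.6679 -0.0819  0.012 ]
 [ 0.6288  0.2202  0.012 ]] [0.6862 0.0741 0.012 ]
rail [0.6613 0.1481 0.2564]
rail [ 0.6831 -0.0201  0.2564]
rail [0.6558 0.1902 0.1905]
rail [ 0.6824 -0.0153  0.1912]
rail tool 0.22 [ 74.8255   2.1159 223.2383] ctr [ 73.0863   2.5743 149.2383] top 0.009377635268719887
rail tool 0.236 [ 74.4495   2.0293 207.2383] ctr [ 73.0863   2.5743 149.2383] top 0.004831872304014056
rail tool 0.25 [ 74.1204   1.9536 193.2383] ctr [ 73.0863   2.5743 149.2383] top 0.0008543297098965368
rail [0.6696 0.2022 0.2407]
rail [0.6925 0.0252 0.2407]
rail [0.6639 0.2466 0.1714]
rail [0.6918 0.0303 0.1721]
rail tool 0.22 [ 74.8255   2.1159 223.2383] ctr [ 88.2671   4.0565 431.2383] top -0.0058031410547327985
rail tool 0.236 [ 74.4495   2.0293 207.2383] ctr [ 88.2671   4.0565 431.2383] top -0.010348904019438629
rail tool 0.25 [ 74.1204   1.9536 193.2383] ctr [ 88.2671   4.0565 431.2383] top -0.014326446613556148
```

Emit:
apply_moves --travel '[[25, 1, 0], [48, 2, 15], [57, 2, 45], [57, 2, 80], [57, 2, 101]]' --rot '[[0, 0, 0], [0, 0, 0], [0, 0, 0], [0, 0, 0], [0, 0, 0]]'

```text
time_s: 6.15
tcp_pos: [0.6548, 0.0672, 0.3393]
eef_rot: [3.141, 0.003, 0.123]
contact_force: [-0.2, 0.2, -1.0]
opening: 0.0138
grip_force: 30.0
```

```bash
python3 - <<'E'
from h import *
q=[]
for k in range(4):
    o,c=wrist();q.append([*o["tcp_pos"],*o["eef_rot"]])
q=np.array(q);q[:,3]%=2*np.pi;print(np.round(q,4),o["contact_force"])
p=c["pixels"][:,:,::-1];cv2.imwrite("pics/w3.png",p)
cv2.imwrite("pics/w3c.png",cv2.resize(p[100:300,180:380],None,fx=3,fy=3))
E
```

```text
[[0.6548 0.0672 0.3393 3.1412 0.0032 0.1226]
 [0.6532 0.0668 0.3359 3.1409 0.0085 0.1228]
 [0.6537 0.067  0.3388 3.141  0.0072 0.1228]
 [0.6548 0.0675 0.3417 3.1412 0.0032 0.1231]] [ 0.10179774 -0.09331872 -0.56928949]
```

View pics/w3c.png

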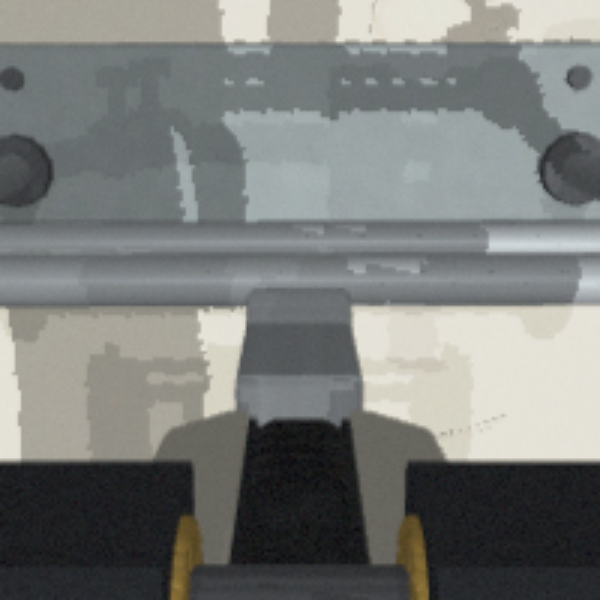

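The crop shows the upper rail centred at row 193 (full image), the lower rail at about row 180, and the hook's flare tip at (279,197). The hook sits about 3 mm back in the grip. Relative to the rail it has to go 17.5 mm forward.

Emit:
apply_moves --travel '[[9, 0, 0], [17.5, 0, 0], [17.5, 0, 5], [17.5, 0, 10], [17.5, 0, 14]]' --rot '[[0, 0, 0], [0, 0, 0], [0, 0, 0], [0, 0, 0], [0, 0, 0]]'

```text
time_s: 6.77
tcp_pos: [0.6728, 0.0708, 0.3284]
eef_rot: [3.142, -0.0, 0.124]
contact_force: [0.2, -0.4, -2.3]
opening: 0.0137
grip_force: 30.0
```

```bash
python3 - <<'E'
from h import *
for k in range(3):
    o,c=wrist()
print(o["tcp_pos"],o["eef_rot"],o["contact_force"],o["ft_torque"])
p=c["pixels"][:,:,::-1]
s=arm.read_camera("side")["pixels"][:,:,::-1]
cv2.imwrite("pics/w4.png",np.hstack([cv2.resize(p[120:260,210:350],None,fx=3,fy=3),cv2.resize(s[115:255,270:380],None,fx=3,fy=3)]))
E
```

```text
[0.67221333 0.07074028 0.32782065] [3.14148594e+00 1.45063385e-03 1.24243179e-01] [-0.10723231  0.94366815 -1.05016152] [-0.02159009 -0.03330148  0.0034573 ]
```

View pics/w4.png

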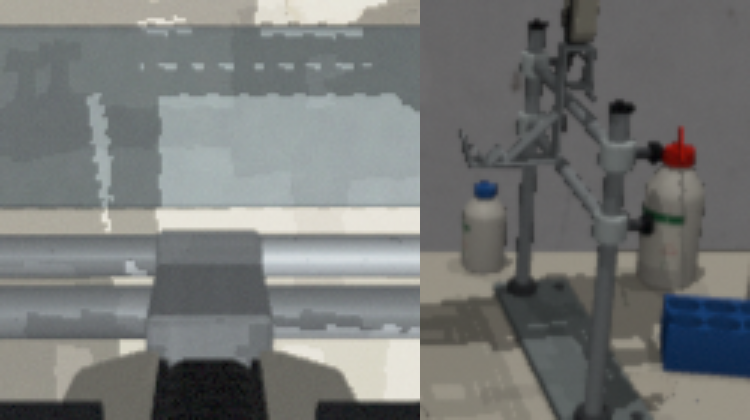

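The crop shows the shank on the robot side of the upper rail and the lip behind it, with no contact. Rail centre is at row 224 and flare tip at row 197, so the rail is at about 12 mm in the mouth. Now going down.

Emit:
apply_moves --travel '[[0, 0, 2], [0, 0, 4], [0, 0, 6], [0, 0, 8], [0, 0, 10]]' --rot '[[0, 0, 0], [0, 0, 0], [0, 0, 0], [0, 0, 0], [0, 0, 0]]'

```text
time_s: 7.38
tcp_pos: [0.6728, 0.0708, 0.3188]
eef_rot: [3.142, -0.0, 0.124]
contact_force: [0.2, -0.4, 1.8]
opening: 0.0139
grip_force: 30.0
```

Emit:
apply_moves --travel '[[0, 0, 1], [0, 0, 2], [0, 0, 3], [0, 0, 4], [0, 0, 5]]' --rot '[[0, 0, 0], [0, 0, 0], [0, 0, 0], [0, 0, 0], [0, 0, 0]]'

```text
time_s: 7.8
tcp_pos: [0.6733, 0.0709, 0.3147]
eef_rot: [-3.141, -0.002, 0.124]
contact_force: [0.2, -0.5, 6.3]
opening: 0.0141
grip_force: 30.0
```

Emit:
apply_moves --travel '[[0, 0, 1], [0, 0, 2], [0, 0, 3], [0, 0, 4], [0, 0, 5]]' --rot '[[0, 0, 0], [0, 0, 0], [0, 0, 0], [0, 0, 0], [0, 0, 0]]'

```text
time_s: 8.22
tcp_pos: [0.6738, 0.0711, 0.3103]
eef_rot: [-3.141, -0.003, 0.124]
contact_force: [0.2, 0.5, 9.8]
opening: 0.0137
grip_force: 30.0
```

Emit:
apply_moves --travel '[[0, 0, 1], [0, 0, 2], [0, 0, 3], [0, 0, 4], [0, 0, 5]]' --rot '[[0, 0, 0], [0, 0, 0], [0, 0, 0], [0, 0, 0], [0, 0, 0]]'

```text
time_s: 8.63
tcp_pos: [0.6738, 0.0711, 0.3052]
eef_rot: [-3.141, -0.003, 0.124]
contact_force: [1.5, -0.6, 8.1]
opening: 0.0137
grip_force: 30.0
```

Emit:
apply_moves --travel '[[0, 0, 1], [0, 0, 2], [0, 0, 3], [0, 0, 3], [0, 0, 3]]' --rot '[[0, 0, 0], [0, 0, 0], [0, 0, 0], [0, 0, 0], [0, 0, 0]]'

```text
time_s: 9.05
tcp_pos: [0.6736, 0.0711, 0.3015]
eef_rot: [-3.141, -0.002, 0.124]
contact_force: [3.0, 1.4, 4.4]
opening: 0.014
grip_force: 30.0
```

Emit:
apply_moves --travel '[[0, 0, 0.5], [0, 0, 1], [0, 0, 1.5], [0, 0, 1.5], [0, 0, 1.5]]' --rot '[[0, 0, 0], [0, 0, 0], [0, 0, 0], [0, 0, 0], [0, 0, 0]]'

```text
time_s: 9.47
tcp_pos: [0.6733, 0.0709, 0.2991]
eef_rot: [-3.141, -0.001, 0.124]
contact_force: [5.4, 0.9, 1.1]
opening: 0.0137
grip_force: 30.0
```

Emit:
apply_moves --travel '[[0, 0, 0.5], [0, 0, 1], [0, 0, 1.5], [0, 0, 1.5], [0, 0, 1.5]]' --rot '[[0, 0, 0], [0, 0, 0], [0, 0, 0], [0, 0, 0], [0, 0, 0]]'

```text
time_s: 9.88
tcp_pos: [0.6734, 0.0708, 0.2969]
eef_rot: [-3.141, -0.001, 0.124]
contact_force: [6.6, 0.6, -3.7]
opening: 0.0139
grip_force: 30.0
```

Emit:
apply_moves --travel '[[0, 0, 0.5], [0, 0, 1], [0, 0, 1.5], [0, 0, 1.5], [0, 0, 1.5]]' --rot '[[0, 0, 0], [0, 0, 0], [0, 0, 0], [0, 0, 0], [0, 0, 0]]'

```text
time_s: 10.3
tcp_pos: [0.6722, 0.0707, 0.2959]
eef_rot: [3.141, 0.001, 0.124]
contact_force: [0.2, 0.1, -1.0]
opening: 0.014
grip_force: 30.0
```

Emit:
apply_moves --travel '[[0, 0, 0.5], [0, 0, 1], [0, 0, 1], [0, 0, 1], [0, 0, 1]]' --rot '[[0, 0, 0], [0, 0, 0], [0, 0, 0], [0, 0, 0], [0, 0, 0]]'

```text
time_s: 10.72
tcp_pos: [0.6727, 0.0708, 0.2953]
eef_rot: [3.142, 0.0, 0.124]
contact_force: [-0.7, 0.2, -1.1]
opening: 0.0141
grip_force: 30.0
```

Emit:
apply_moves --travel '[[0, 0, 0], [0, 0, 0], [0, 0, 0], [0, 0, 0], [0, 0, 0]]' --rot '[[0, 0, 0], [0, 0, 0], [0, 0, 0], [0, 0, 0], [0, 0, 0]]' --hand 0.6

```text
time_s: 11.13
tcp_pos: [0.6727, 0.0708, 0.2954]
eef_rot: [-3.142, -0.0, 0.124]
contact_force: [0.4, -0.0, -0.2]
opening: 0.0426
grip_force: 0.0
```

Emit:
apply_moves --travel '[[0, 0, -10], [0, 0, -30], [0, 0, -60], [0, 0, -95], [0, 0, -130]]' --rot '[[0, 0, 0], [0, 0, 0], [0, 0, 0], [0, 0, 0], [0, 0, 0]]'

```text
time_s: 11.55
tcp_pos: [0.6723, 0.0708, 0.4273]
eef_rot: [-3.141, 0.0, 0.124]
contact_force: [1.2, 0.4, 0.1]
opening: 0.0557
grip_force: 0.0
```

```bash
python3 - <<'E'
from h import *
o=arm.get_obs();print(o["tcp_pos"],o["eef_rot"],o["opening"])
s=arm.read_camera("side");t=arm.read_camera("top");w=arm.read_camera("wrist")["pixels"][:,:,::-1]
cv2.imwrite("pics/w5.png",w)
s=s["pixels"][:,:,::-1];cv2.imwrite("pics/s5.png",s)
cv2.imwrite("pics/m5.png",np.hstack([cv2.resize(s[110:230,280:370],(450,600),interpolation=cv2.INTER_CUBIC),cv2.resize(w[60:360,200:375],(350,600))]))
print(toolmove(o,[.45,.165,.30],.24))
E
```

```text
[0.67230415 0.07076974 0.42732179] [-3.14147820e+00  4.91905918e-04  1.24231613e-01] 0.05571496149259137
(array([-208.9, -121. ,  127.4]), array([-0. ,  0. , -6.6]))
```

View pics/m5.png

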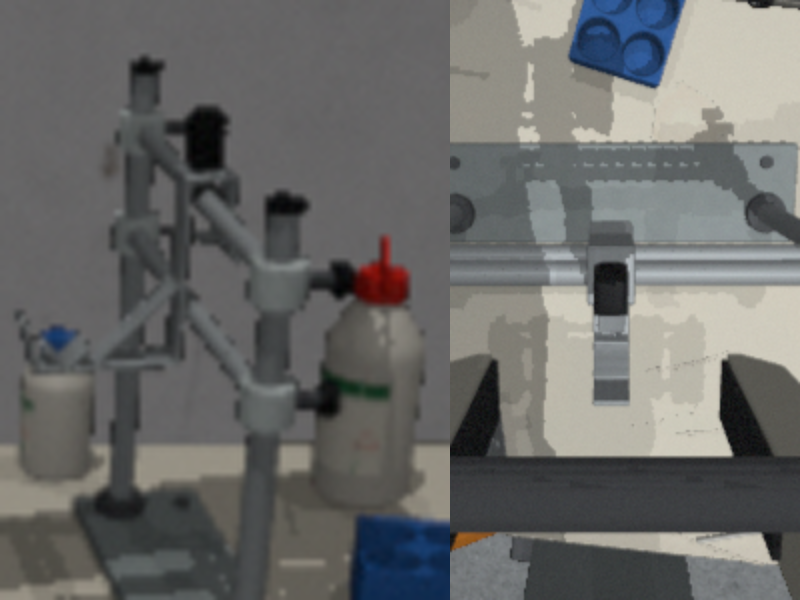

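The hook hangs on the upper rail, upright and in line with the tool: block at wrist px (280,205), shank down to the lower rail. Next the bin.

Emit:
apply_moves --travel '[[-35, -20, 0], [-70, -40, 0], [-105, -60, 0], [-140, -80, 15], [-172, -98, 35]]' --rot '[[0, 0, -1], [0, 0, -2], [0, 0, -3.5], [0, 0, -5], [0, 0, -6.6]]' --hand 1.0

```text
time_s: 12.12
tcp_pos: [0.4891, 0.1471, 0.3912]
eef_rot: [-3.142, -0.002, 0.241]
contact_force: [0.4, -0.2, -1.3]
opening: 0.0843
grip_force: 0.0
```

Emit:
apply_moves --travel '[[-18, -11, 35], [-35, -23, 70], [-38, -23, 100], [-38, -23, 125], [-38, -23, 130]]' --rot '[[0, 0, 0], [0, 0, 0], [0, 0, 0], [0, 0, 0], [0, 0, 0]]'

```text
time_s: 12.53
tcp_pos: [0.4461, 0.1585, 0.2574]
eef_rot: [3.141, 0.006, 0.24]
contact_force: [-0.8, -0.1, 0.2]
opening: 0.0924
grip_force: 0.0
```

```bash
python3 - <<'E'
from h import *
for k in range(4):o,c=wrist()
print(o["tcp_pos"],o["eef_rot"],o["opening"],o["time_s"])
p=c["pixels"][:,:,::-1];cv2.imwrite("pics/w6.png",p);np.save("w6.npy",[*o["tcp_pos"],*o["eef_rot"]])
E
```

```text
[0.4489154  0.15965109 0.26126809] [-3.14153460e+00  8.78292826e-04  2.39162904e-01] 0.09295215886882557 12.6833
```

View pics/w6.png

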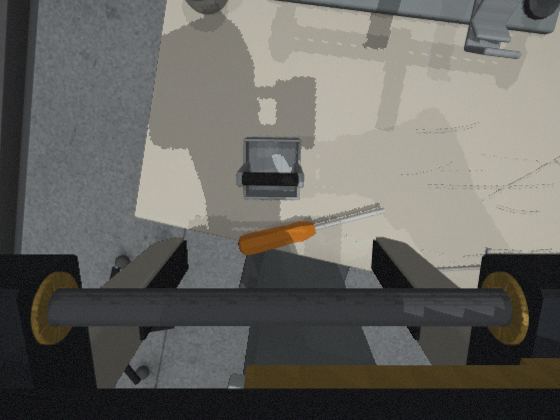

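The wrist view shows the handle bar level at (270,178), its straps at columns 239 and 302, and the box from (245,138) to (300,199).

```bash
python3 - <<'E'
from h import *
c=arm.read_camera("wrist");p=cv2.imread("pics/w6.png").max(2);m=np.load("w6.npy")
k=(p<40).astype(np.uint8);k[:165]=0;k[195:]=0;k[:,:230]=0;k[:,310:]=0
n,l,st,ct=cv2.connectedComponentsWithStats(k);i=1+np.argmax(st[1:,4]);print(st[i],ct[i])
for u in(250,260,270,280,290):
    r=np.where(l[:,u]==i)[0];print(u,r.mean())
T=np.eye(4);T[:3,:3]=R.from_euler("xyz",[np.pi,0,m[5]]).as_matrix();T[:3,3]=m[:3];E=np.linalg.inv(T@np.array(c["mount"]))
b=onz(c,270.5,ct[i][1],.097,E);print(b,T[:3,:3].T@(b-T[:3,3])*1e3)
E
```

```text
[242 172  56  14 680] [269.26323529 178.76176471]
250 178.0
260 178.5
270 179.0
280 179.5
290 179.5
[0.46050081 0.17027556 0.097     ] [ 13.77247615  -7.57759899 164.26809397]
```

Emit:
apply_moves --travel '[[7, -4, 35], [12, -7.5, 72], [12, -7.5, 108], [12, -7.5, 140], [12, -7.5, 163]]' --rot '[[0, 0, 1], [0, 0, 2], [0, 0, 2], [0, 0, 2], [0, 0, 2]]'

```text
time_s: 13.2
tcp_pos: [0.4592, 0.1698, 0.0968]
eef_rot: [-3.141, -0.001, 0.204]
contact_force: [-0.5, -1.1, 0.8]
opening: 0.0928
grip_force: 0.0
```

Emit:
apply_moves --travel '[[0, 0, 0], [0, 0, 0], [0, 0, 0], [0, 0, 0], [0, 0, 0]]' --rot '[[0, 0, 0], [0, 0, 0], [0, 0, 0], [0, 0, 0], [0, 0, 0]]' --hand 0.5

```text
time_s: 13.62
tcp_pos: [0.4596, 0.17, 0.0997]
eef_rot: [-3.141, -0.003, 0.204]
contact_force: [-0.1, 0.1, 0.1]
opening: 0.0641
grip_force: 0.0
```

Emit:
apply_moves --travel '[[0, 0, 0], [0, 0, 0], [0, 0, 0], [0, 0, 0], [0, 0, 0]]' --rot '[[0, 0, 0], [0, 0, 0], [0, 0, 0], [0, 0, 0], [0, 0, 0]]'

```text
time_s: 14.03
tcp_pos: [0.4595, 0.1701, 0.0994]
eef_rot: [-3.141, -0.003, 0.204]
contact_force: [0.2, 0.0, 10.5]
opening: 0.0599
grip_force: 30.0
```

Emit:
apply_moves --travel '[[0, 0, -10], [0, 0, -35], [0, 0, -70], [0, 0, -110], [0, 0, -150]]' --rot '[[0, 0, 0], [0, 0, 0], [0, 0, 0], [0, 0, 0], [0, 0, 0]]'

```text
time_s: 14.45
tcp_pos: [0.4577, 0.1694, 0.2499]
eef_rot: [-3.142, 0.001, 0.205]
contact_force: [1.4, -0.4, -2.0]
opening: 0.0594
grip_force: 30.0
```

```bash
python3 - <<'E'
from h import *
o=arm.get_obs();print(o["tcp_pos"],o["contact_force"],o["q"]);print(toolmove(o,[.5338,.0535,.25],.124))
E
```

```text
[0.45774329 0.16943486 0.24992524] [ 1.37129578 -0.44693434 -2.03106535] [-0.1754581   0.32262619 -0.37966749  2.09805295  0.17238301  0.75100859
 -2.03021603]
(array([ 5.09e+01,  1.29e+02, -1.00e-01]), array([-0. ,  0.1,  4.6]))
```

Emit:
apply_moves --travel '[[5, 12, 0], [15, 38, 0], [27, 68, 0], [39, 98, 0], [47, 119, 0]]' --rot '[[0, 0, 0.5], [0, 0, 1.5], [0, 0, 2.5], [0, 0, 3.5], [0, 0, 4.6]]'

```text
time_s: 14.87
tcp_pos: [0.5299, 0.0596, 0.2482]
eef_rot: [3.14, -0.001, 0.121]
contact_force: [0.7, -0.8, -1.1]
opening: 0.0598
grip_force: 30.0
```

Emit:
apply_moves --travel '[[3, 5, 0], [3, 9.5, 5], [3, 9.5, 15], [3, 9.5, 28], [3, 9.5, 36]]' --rot '[[0, 0, 0], [0, 0, 0], [0, 0, 0], [0, 0, 0], [0, 0, 0]]'

```text
time_s: 15.28
tcp_pos: [0.5315, 0.0547, 0.2104]
eef_rot: [-3.141, 0.002, 0.126]
contact_force: [0.4, -0.7, -1.7]
opening: 0.0598
grip_force: 30.0
```

```bash
python3 - <<'E'
from h import *
for k in range(4):o,c=wrist()
print(o["tcp_pos"],o["eef_rot"],o["contact_force"],o["time_s"])
p=c["pixels"][:,:,::-1];s=arm.read_camera("side")["pixels"][:,:,::-1]
cv2.imwrite("pics/m7.png",np.hstack([cv2.resize(p[100:300,200:360],(480,600)),cv2.resize(s[130:260,260:328],(314,600),interpolation=cv2.INTER_CUBIC)]))
E
```

```text
[0.53198368 0.0545887  0.21116746] [-3.14133512e+00  2.05526706e-03  1.25895525e-01] [ 0.49157734  0.19218956 -0.81757584] 15.4333
```

View pics/m7.png

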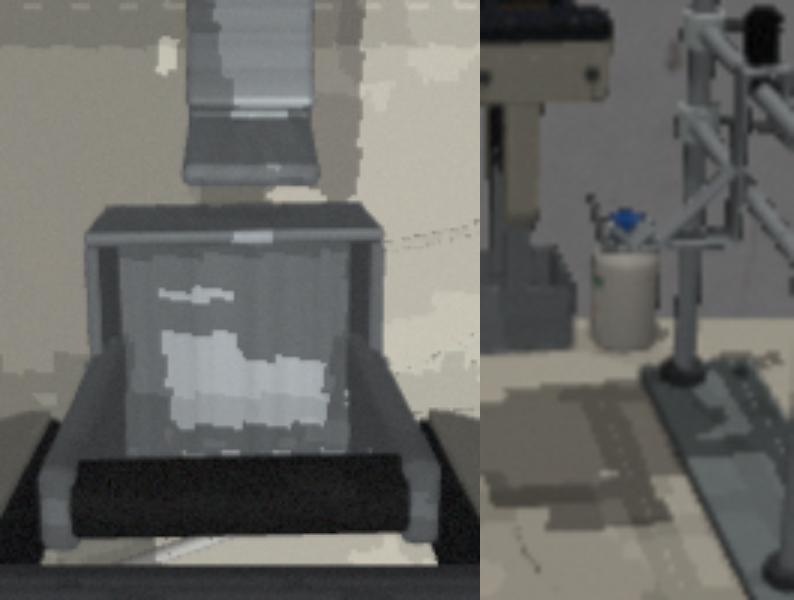

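The crops show the bar at wrist px (280,265), level, with the curl tip ahead at (284,161) and the box below the foot. The pocket is about 71 mm ahead and 2 mm to tool +y.

Emit:
apply_moves --travel '[[6, 1, 0], [22, 2, 0], [42, 2, 0], [60, 2, 0], [71, 2, 0]]' --rot '[[0, 0, 0], [0, 0, 0], [0, 0, 0], [0, 0, 0], [0, 0, 0]]'

```text
time_s: 15.95
tcp_pos: [0.6061, 0.0609, 0.2126]
eef_rot: [-3.141, -0.002, 0.124]
contact_force: [0.4, 0.7, -2.1]
opening: 0.0599
grip_force: 30.0
```

Emit:
apply_moves --travel '[[0, 0, 4], [0, 0, 8], [0, 0, 12], [0, 0, 16], [0, 0, 20]]' --rot '[[0, 0, 0], [0, 0, 0], [0, 0, 0], [0, 0, 0], [0, 0, 0]]'

```text
time_s: 16.37
tcp_pos: [0.6027, 0.0603, 0.1916]
eef_rot: [3.141, 0.001, 0.124]
contact_force: [-0.7, 0.3, -1.2]
opening: 0.0598
grip_force: 30.0
```

Emit:
apply_moves --travel '[[0, 0, 1.5], [0, 0, 3], [0, 0, 4.5], [0, 0, 6], [0, 0, 7]]' --rot '[[0, 0, 0], [0, 0, 0], [0, 0, 0], [0, 0, 0], [0, 0, 0]]'

```text
time_s: 16.78
tcp_pos: [0.6036, 0.0605, 0.185]
eef_rot: [3.142, -0.0, 0.124]
contact_force: [0.4, -0.6, -1.9]
opening: 0.0594
grip_force: 30.0
```

Emit:
apply_moves --travel '[[0, 0, 1], [0, 0, 2], [0, 0, 3], [0, 0, 4], [0, 0, 4]]' --rot '[[0, 0, 0], [0, 0, 0], [0, 0, 0], [0, 0, 0], [0, 0, 0]]'

```text
time_s: 17.2
tcp_pos: [0.6035, 0.0605, 0.1808]
eef_rot: [3.142, 0.0, 0.124]
contact_force: [-0.2, 0.8, -1.1]
opening: 0.06
grip_force: 30.0
```

Emit:
apply_moves --travel '[[0, 0, 0.5], [0, 0, 1], [0, 0, 1.5], [0, 0, 2], [0, 0, 2]]' --rot '[[0, 0, 0], [0, 0, 0], [0, 0, 0], [0, 0, 0], [0, 0, 0]]'

```text
time_s: 17.62
tcp_pos: [0.6035, 0.0605, 0.1797]
eef_rot: [3.141, -0.0, 0.124]
contact_force: [-3.5, -0.6, 7.5]
opening: 0.0602
grip_force: 30.0
```

Emit:
apply_moves --travel '[[-0.5, 0, -0.5], [-1, 0, -1], [-1, 0, -1], [-1, 0, -1], [-1, 0, -1]]' --rot '[[0, 0, 0], [0, 0, 0], [0, 0, 0], [0, 0, 0], [0, 0, 0]]'

```text
time_s: 18.03
tcp_pos: [0.6026, 0.0604, 0.1798]
eef_rot: [-3.142, 0.0, 0.124]
contact_force: [0.8, 0.6, -1.6]
opening: 0.0596
grip_force: 30.0
```

Emit:
apply_moves --travel '[[0, 0, 0], [0, 0, 0], [0, 0, 0], [0, 0, 0], [0, 0, 0]]' --rot '[[0, 0, 0], [0, 0, 0], [0, 0, 0], [0, 0, 0], [0, 0, 0]]'

```text
time_s: 18.45
tcp_pos: [0.6026, 0.0604, 0.18]
eef_rot: [-3.142, 0.0, 0.124]
contact_force: [-0.3, -0.1, -0.6]
opening: 0.0601
grip_force: 30.0
```

Emit:
apply_moves --travel '[[-0.5, 0, 0.5], [-1, 0, 1], [-1, 0, 1.5], [-1, 0, 1.5], [-1, 0, 1.5]]' --rot '[[0, 0, 0], [0, 0, 0], [0, 0, 0], [0, 0, 0], [0, 0, 0]]'

```text
time_s: 18.87
tcp_pos: [0.6015, 0.0602, 0.1785]
eef_rot: [3.142, 0.0, 0.124]
contact_force: [-1.2, -0.2, -0.7]
opening: 0.0597
grip_force: 30.0
```

Emit:
apply_moves --travel '[[0, 0, 0.5], [0, 0, 1], [0, 0, 1], [0, 0, 1], [0, 0, 1]]' --rot '[[0, 0, 0], [0, 0, 0], [0, 0, 0], [0, 0, 0], [0, 0, 0]]'

```text
time_s: 19.28
tcp_pos: [0.6016, 0.0602, 0.1779]
eef_rot: [3.141, -0.0, 0.124]
contact_force: [-2.3, 0.2, 5.4]
opening: 0.0601
grip_force: 30.0
```

Emit:
apply_moves --travel '[[-0.5, 0, -0.5], [-1.3, 0, -0.5], [-1.3, 0, -0.5], [-1.3, 0, -0.5], [-1.3, 0, -0.5]]' --rot '[[0, 0, 0], [0, 0, 0], [0, 0, 0], [0, 0, 0], [0, 0, 0]]'

```text
time_s: 19.7
tcp_pos: [0.6004, 0.0601, 0.1778]
eef_rot: [-3.142, 0.0, 0.124]
contact_force: [0.5, -0.1, -1.9]
opening: 0.0596
grip_force: 30.0
```

Emit:
apply_moves --travel '[[0, 0, 0.5], [0, 0, 0.5], [0, 0, 0.5], [0, 0, 0.5], [0, 0, 0.5]]' --rot '[[0, 0, 0], [0, 0, 0], [0, 0, 0], [0, 0, 0], [0, 0, 0]]'

```text
time_s: 20.12
tcp_pos: [0.6005, 0.0601, 0.1776]
eef_rot: [-3.142, -0.0, 0.124]
contact_force: [2.0, -0.2, 0.1]
opening: 0.0597
grip_force: 30.0
```

Emit:
apply_moves --travel '[[0.6, 0, 0], [0.6, 0, 0.5], [0.6, 0, 0.8], [0.6, 0, 0.8], [0.6, 0, 0.8]]' --rot '[[0, 0, 0], [0, 0, 0], [0, 0, 0], [0, 0, 0], [0, 0, 0]]'

```text
time_s: 20.53
tcp_pos: [0.6009, 0.0601, 0.1771]
eef_rot: [3.141, -0.0, 0.124]
contact_force: [-0.5, 0.1, 5.1]
opening: 0.0597
grip_force: 30.0
```

Emit:
apply_moves --travel '[[0, 0, -0.5], [0, 0, -0.5], [0, 0, -0.5], [0, 0, -0.5], [0, 0, -0.5]]' --rot '[[0, 0, 0], [0, 0, 0], [0, 0, 0], [0, 0, 0], [0, 0, 0]]'

```text
time_s: 20.95
tcp_pos: [0.6008, 0.0601, 0.1772]
eef_rot: [3.142, 0.0, 0.124]
contact_force: [-1.2, -0.8, 3.2]
opening: 0.06
grip_force: 30.0
```

Emit:
apply_moves --travel '[[0, 0, 0], [0, 0, 0], [0, 0, 0], [0, 0, 0], [0, 0, 0]]' --rot '[[0, 0, 0], [0, 0, 0], [0, 0, 0], [0, 0, 0], [0, 0, 0]]' --hand 0.95

```text
time_s: 21.37
tcp_pos: [0.601, 0.0602, 0.1771]
eef_rot: [-3.142, 0.0, 0.124]
contact_force: [-0.2, 0.3, 0.5]
opening: 0.0867
grip_force: 0.0
```

Emit:
apply_moves --travel '[[0, 0, -5], [0, 0, -20], [-5, 0, -45], [-15, 0, -80], [-30, 0, -115]]' --rot '[[0, 0, 0], [0, 0, 0], [0, 0, 0], [0, 0, 0], [0, 0, 0]]'

```text
time_s: 21.78
tcp_pos: [0.5711, 0.0566, 0.2931]
eef_rot: [-3.141, 0.001, 0.124]
contact_force: [0.6, -0.8, 0.4]
opening: 0.0883
grip_force: 0.0
```

Emit:
apply_moves --travel '[[-20, 0, -30], [-45, 0, -45], [-60, 0, -50], [-60, 0, -50], [-60, 0, -50]]' --rot '[[0, 0, 0], [0, 0, 0], [0, 0, 0], [0, 0, 0], [0, 0, 0]]'

```text
time_s: 22.2
tcp_pos: [0.5116, 0.0489, 0.3432]
eef_rot: [3.141, -0.002, 0.124]
contact_force: [0.2, -0.5, -0.3]
opening: 0.0884
grip_force: 0.0
```

```bash
python3 - <<'E'
from h import *
a=arm.read_camera("side")["pixels"]
for k in range(10):b=arm.read_camera("side")["pixels"]
d=np.abs(a[110:260,240:380].astype(int)-b[110:260,240:380]).max(2);print((d>25).sum(),arm.get_obs()["time_s"])
w=arm.read_camera("wrist")["pixels"][:,:,::-1];s=b[:,:,::-1]
cv2.imwrite("pics/m8.png",np.hstack([cv2.resize(s[110:260,260:370],(440,600),interpolation=cv2.INTER_CUBIC),cv2.resize(w[0:300,190:370],(360,600))]))
E
```

```text
12 22.75
```

View pics/m8.png

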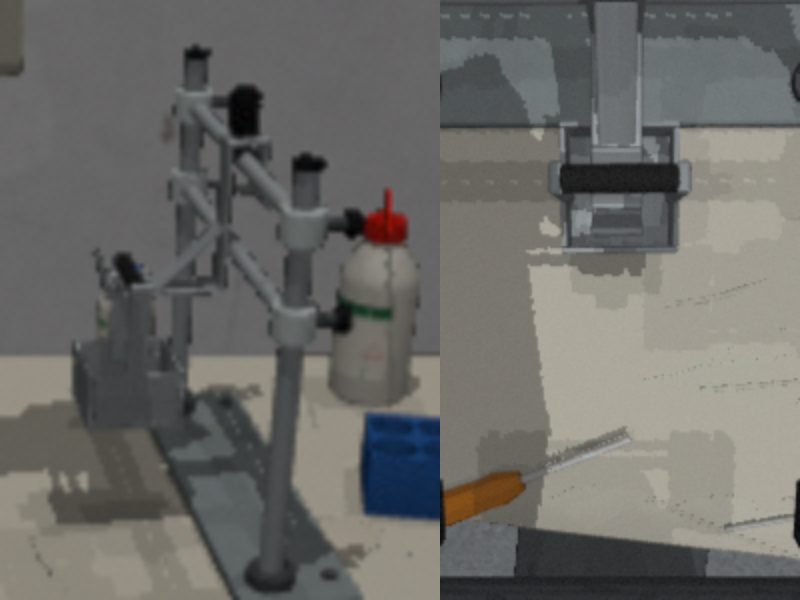

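The bin hangs level in the lower curl, with the bar at m8 (620,178), and the hook is on the upper rail. I'll let it settle for a moment and then hand in.

Emit:
apply_moves --travel '[[0, 0, 0], [0, 0, 0], [0, 0, 0], [0, 0, 0], [0, 0, 0]]' --rot '[[0, 0, 0], [0, 0, 0], [0, 0, 0], [0, 0, 0], [0, 0, 0]]'

```text
time_s: 23.22
tcp_pos: [0.5116, 0.049, 0.3423]
eef_rot: [3.142, -0.0, 0.124]
contact_force: [-0.0, 0.2, -0.7]
opening: 0.0882
grip_force: 0.0
```

```bash
python3 - <<'E'
from h import *
a=arm.read_camera("wrist")["pixels"].astype(int)
for k in range(40):b=arm.read_camera("wrist")["pixels"]
print((np.abs(a[:120,240:300]-b[:120,240:300]).max(2)>25).sum(),arm.get_obs()["time_s"])
print(arm.sign_off())
E
```

```text
2 25.2667
the job is handed in; nothing more can be done
None
```

The job is handed in at 25 s of the 72 s allowed. The hook is home on the upper rail; the gate snapping shut was judged by feel (about 10 N peak push, then a clean release), not seen. The bin hangs still in the lower curl, and the vial, timer and bottle were not touched.

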